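Close the battery hatch of the interface unit with its quarter-turn fastener

TASK

The battery hatch of the measuring machine's interface unit is open after a cell change: put the loose cover squarely back over the collar, push its wing fastener down until its cross bar passes through the slot of the receptacle inside, and turn it clockwise about a quarter turn until it drops into its locked detent, then let go. The receptacle can sit turned either way, so feel for the slot and for the end of the turn and force nothing; leave the measuring tools on the desk where they are.

Things in the scene. Friction and masses are not known exactly. Their poses are not given: they have to be found in the camera images.
- cover: Loose grey plastic hatch cover, an upside-down shallow tray 84 (x) x 114 (y) mm, 160 g, standing upright on the desk with its steel wing fastener in the middle; origin at the centre of the skirt's lower edge. Skirt 3 mm thick, inner opening 78 x 108 mm, 18 mm deep; the top plate's upper face is 21 mm above the origin. It fits the collar either way round.
- unit: Grey interface unit, fixed housing 130 (x) x 170 (y) mm, deck 56 mm high; origin at the centre of its underside. A collar 75 (x) x 105 (y) mm outside rises from the deck round the open battery well. The skirt slips over it with 1.5 mm clearance a side. Seated, the cover's plate rests on the collar's edge and the cover's origin is 58 mm above the unit's, their x axes parallel.
- collar_top (a point): Centre of the collar's round top edge, 76 mm above the unit's origin; axes as the unit's. On this axis, inside the well, stands the steel receptacle, 36 mm square.
- slot_mouth (a point): Centre of the mouth of the receptacle's slot, in its top face, 59 mm above the unit's origin; axes as the unit's. The slot is 6.4 mm wide and 27 mm long and lies along this x axis give or take 0.75 rad: the receptacle sits turned either way by an unmeasured amount and stays so when worked. Seen from above, the way to the detent is clockwise; anticlockwise a stop blocks the bar.
- detent (a point): On the axis at the receptacle's lower side, 55 mm above the unit's origin (it is 4 mm thick). Under it, 1.57 rad clockwise past the slot, a groove 2 mm deep is the detent for the cross bar; about 0.1 rad farther is a hard stop. Let go within about 0.08 rad of the groove, the spring lifts the bar into it.
- wing_grip (a point): Grip point on the fastener's axis, 32 mm above the cover's plate while it is up. The wing is a flat steel bar 34 mm long (point x), 9 mm thick (point y), from 14 mm below to 6 mm above this point, on a 16 mm round plunger. It sinks up to 11 mm, so keep the fingertips 12 mm above the plate when gripping: hold it at or just above this point.
- cross_bar (a point): Middle of the fastener's cross bar, 49 mm below the grip point, under the plate inside the skirt. The bar is 4 mm square and 24 mm long, parallel to the wing (point x), on a 4.4 mm shank. While the fastener is up the bar's lower side is 2 mm above the skirt's lower edge.
- wing (a joint): Turn of the wing in the cover, rad, positive clockwise seen from above; 0 when the wing lies along the cover's x axis; range -1 to 2.9, slight friction (0.03 N m). Starts between -0.25 and 0.25. Locked in the detent it reads 1.57 give or take 0.9, by how the receptacle sits.
- wing_press (a joint): How far the fastener is pushed down into the cover, m, 0 to 0.011; spring 2 N at 0, 0.8 N more per mm. Cover seated: 0.001 when the bar lies on top of the receptacle (slot missed); from 0.009 on the bar is through and can turn. Let go, it stays at 0.007 in the detent, springs back to 0 if still in line with the slot, or stays at 0.009 between the two.
- micrometer: Micrometer 45 x 134 x 17 mm lying near the front edge of the desk; a bystander.
- tweezers: Steel tweezers 126 mm long and 9 mm high lying between the cover and the unit; a bystander.
- caliper: Caliper 225 mm long lying at the back of the desk; a bystander. To its right stands the monitor, which the hand must not swing through on its way in: come in from the front edge of the desk.

How it is judged:
On the way, in this order (a step that is already met when the one before it is completed fails the run):
1. the cover sits squarely on the collar (z of cover in the frame of unit below 0.06 m and horizontal distance between cover and unit below 0.004 m and angle between the z axis of cover and the z axis of unit, either way round below 0.04 rad), for 0.2 s.
2. the fastener is pushed down so far that its cross bar has passed through the slot (z of cover in the frame of unit below 0.06 m and value of joint wing_press above 0.0082 m), for 0.1 s.
At the end, for the whole second after the job is handed in: The cover rests squarely on the collar (within 2 mm of fully down, 4 mm of centre, 0.04 rad of level), at rest, and the fastener, turned at least 0.6 rad clockwise and released, holds itself in the detent (pushed in between 5.8 and 8.0 mm) (all of step 1 and z of cover in the frame of unit above 0.0565 m and value of joint wing_press between 0.0058 and 0.008 m and value of joint wing above 0.6 rad and linear speed of cover below 0.01 m/s); the robot touches nothing.
It fails at once if the cover or its fastener is forced against the unit with more than 40 N (contact force between cover and unit above 40 N).
It fails at once if a measuring tool is moved by more than 30 mm (distance of any of micrometer, tweezers, caliper from where it was at the start of the episode above 0.03 m).
It also fails if it takes over 72 s, if anything falls off the work surface, if the arm or the gripper's body presses on something with over 40 N, if the wrist force passes 120 N, or if a joint passes its speed limit or range.

ROBOT

A 6-joint arm with a two-finger parallel gripper is mounted at the origin on a cart in front of the work surface, level with it; the furniture and walls round the work are solid. World frame = base frame: x ahead of the robot, y to its left, z up, the work surface at z = 0. Lengths are in m, angles in rad, forces in N, time in s.
With the tool pointing down it reaches from about 0.425 to 0.925 m from the base axis. Payload 12.5 kg.
Tool frame: the origin (TCP) lies midway between the tips of the shut fingers; the grasp point (between the pads) lies 19 mm behind it; z points along the fingers, y is the line along which they close (so a half turn about z gives the same grasp; the last joint's range is limited). The gripper opens to 85 mm and grips with 20 to 120 N. Pads are 22 mm wide; open, the fingers measure 114 mm over their backs; the gripper's body (76 mm by 85 mm) begins 54 mm behind the grasp point. The pads swing forward as they close: fully open they stand 13 mm farther back than shut.
Start: joints at [-1.349, 0.491, 1.559, -0, 1.092, -0.106], TCP at [0.201, -0.592, 0.231] pointing down, gripper open.
Joint ranges: [-3.1, 3.1], [-0.84, 2.19], [0.05, 2.79], [-1.13, 4.28], [0.06, 2.93], [-2.69, 2.69]. Speed limits (rad/s): [2.22, 2.22, 2.79, 3.14, 3.14, 3.14].

INTERFACE

Orientations are given as a rotation vector (axis times angle).
In Python, from station import r gives the robot as it stands.
- The arm moves only by the tool move_arm, never from a script. Its argument "commands" is a list of rows, each an object of numbers: "tx", "ty", "tz": the shift along the tool's x, y, z in fractions of the full range, 1 being 60 cm; "rx", "ry", "rz": the turn, a rotation vector about the tool's x, y, z in shares of 2 pi rad (1.0 is 2 pi rad). In form: [{"tx": .., "ty": .., "tz": .., "rx": .., "ry": .., "rz": ..}, ...]. A call has 1 to 12 rows; each row is the pose to reach, as a shift and turn from the pose commanded when the call began, along the tool's axes at that moment; what a row does not reach only later rows make up. A row lasts 1/10 s, in which the tool goes at most 50 mm and 8.59 degrees, less where a joint would pass 70% of its speed; a pose out of reach is approached as far as the arm can. Shift and turn numbers lie between -1 and 1, and a call with a number outside is refused. A call with a gripper value outside its range is refused whole. "fingers" is the closure, from 0 (fully open) to 1 (shut), set as the call begins (left out, the last holds). The fingers move at their own pace and stop on an object; "force" is the grip in N (left out, the last holds). Time passes only in rows, so rows that repeat a pose let the fingers close. It gives the time, the measured TCP pose, the force, the opening and the grip force at its end, in the units of the state.
- r.read_state(): the state, without advancing time (a new reading comes with each control period).
- r.camera(name): name is "scene" or "top" or "wrist"; returns the picture (384x512x3 uint8, red, green, blue); there is no depth.
- r.calibration(name): a dict with "fx", "fy", "cx", "cy" (pixels), "rvec" (rotation vector, rad) and "tvec" (3), from world to camera coordinates, as OpenCV has them; the wrist camera has in their place "mount" (4x4, takes a point from camera to tool coordinates, whose origin is the TCP and whose axes are the flange's). Camera axes: x right, y down, z forward; pixel columns grow to the right and rows downward; lengths in m; the calibration is good to about 2 mm. A picture is of the moment at which its call begins: read the wrist's pose just before it. calibration takes no time and is no camera call.
- r.close_job(): hands the job in; it is judged then, once.
The state is a dict: "time_s": time; "qpos": joint angles; "qvel": joint speeds; "tau": joint torques, N m; "tcp_pos": TCP position; "eef_rot": TCP orientation; "ft_force": force on the tool from outside, world axes, zero at the start; "wrist_torque": the same for the moment, N m; "finger_gap": finger opening in m; "finger_force": force on a finger pad.
Only numpy, scipy, OpenCV 4.12 (cv2) and the standard library are available. Lean on these libraries where they do the work, as an engineer would, in place of code of your own. Each camera call takes 0.05 s, during which the arm holds its last target. There are 200 camera calls.

## Working session

There is one attempt and no reset: what is moved stays moved. The work goes in short steps, Python scripts to look and compute and a tool call to move; the robot and the scene stay as the last step left them, time stands still between calls to the robot, and variables do not carry over. Pictures are saved under pics/ and viewed, at most 10 in all, crops included, and the job is handed in when it is done.

Besides the shell and the picture viewer there is one more tool, called after ">>>" by a JSON object that holds its "op" and its "data", one argument or row to a line. move_arm: Moves the arm, as the interface text tells. Its arguments: {"type":"object","properties":{"commands":{"type":"array","items":{"type":"object","properties":{"tx":{"type":"number"},"ty":{"type":"number"},"tz":{"type":"number"},"rx":{"type":"number"},"ry":{"type":"number"},"rz":{"type":"number"}}}},"fingers":{"type":"number"},"force":{"type":"number"}},"required":["commands"]}

```bash
ls; mkdir -p pics; python3 - <<'E'
from station import r
import cv2,numpy as np
s=r.read_state();print({k:np.round(v,3).tolist() for k,v in s.items()})
for n in("top","scene"):
    cv2.imwrite(f"pics/{n}0.png",r.camera(n)[:,:,::-1]);print(n,r.calibration(n))
print(r.calibration("wrist"))
E
```

```text
pics
{'time_s': 0.0, 'qpos': [-1.349, 0.492, 1.559, 0.0, 1.092, -0.106], 'qvel': [-0.0, -0.001, 0.001, 0.0, 0.001, 0.001], 'tau': [0.002, -61.843, -26.159, -0.0, 0.004, -0.0], 'tcp_pos': [0.201, -0.591, 0.231], 'eef_rot': [-3.098, -0.512, 0.0], 'ft_force': [0.161, -0.078, 0.38], 'wrist_torque': [-0.009, -0.041, 0.013], 'finger_force': 0.0, 'finger_gap': 0.085}
top {'fx': 468.20655622020286, 'fy': 468.20655622020286, 'cx': 261.10903879096844, 'cy': 196.9968455946121, 'rvec': array([ 2.17216863, -2.11232584,  0.19992729]), 'tvec': array([-0.01106142,  0.59140723,  1.07974029])}
scene {'fx': 494.65008511980477, 'fy': 494.65008511980477, 'cx': 255.75173490691972, 'cy': 186.7360356166985, 'rvec': array([ 1.2836602 , -2.28338878,  0.9087428 ]), 'tvec': array([0.30820181, 0.39685452, 0.71333934])}
{'fx': 292.4699718211683, 'fy': 292.4699718211683, 'cx': 255.81464728650096, 'cy': 194.56928628853132, 'mount': array([[ 1.49432731e-04, -9.57691370e-01, -2.87797180e-01,
         7.22444606e-02],
       [ 9.99998808e-01,  5.85329915e-04, -1.42855068e-03,
         1.59481150e-04],
       [ 1.53656695e-03, -2.87796624e-01,  9.57690317e-01,
        -1.42997743e-01],
       [ 0.00000000e+00,  0.00000000e+00,  0.00000000e+00,
         1.00000000e+00]])}
```

View pics/top0.png

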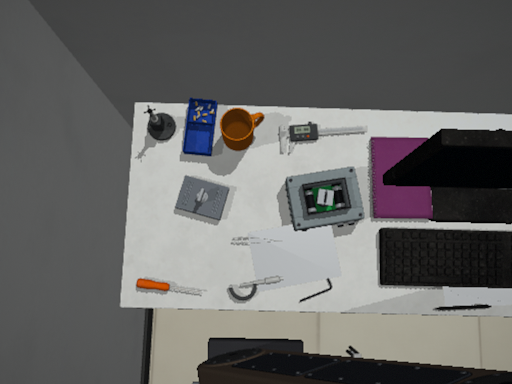

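View pics/scene0.png

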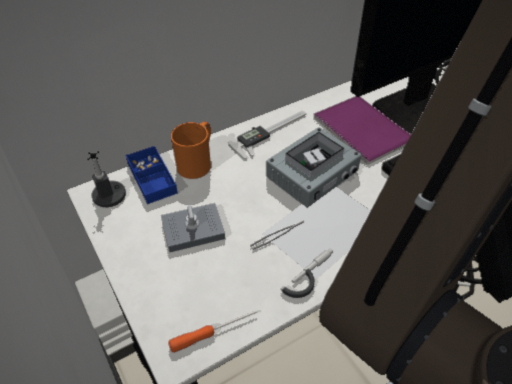

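The top view shows the cover near (202,198) with its wing at (202,196), the unit near (325,198), the collar at (325,195) and the tweezers at (257,240).

```bash
cat > h.py <<'E'
from station import r
import cv2,numpy as np
from scipy.spatial.transform import Rotation as R
def cam(name,s=None):
    c=r.calibration(name);K=np.array([[c['fx'],0,c['cx']],[0,c['fy'],c['cy']],[0,0,1]])
    if name=='wrist':
        T=np.eye(4);T[:3,:3]=R.from_rotvec(s['eef_rot']).as_matrix();T[:3,3]=s['tcp_pos'];M=T@c['mount']
        return K,M[:3,:3],M[:3,3]
    Rm=R.from_rotvec(c['rvec']).as_matrix();return K,Rm.T,-Rm.T@c['tvec']
def ray(C,px,z):
    K,Rw,o=C;px=np.atleast_2d(px).astype(float)
    d=(Rw@np.linalg.inv(K)@np.c_[px,np.ones(len(px))].T).T
    return o+d*((z-o[2])/d[:,2])[:,None]
def proj(C,P):
    K,Rw,o=C;q=(K@Rw.T@(np.atleast_2d(P)-o).T).T;return q[:,:2]/q[:,2:]
def shot(name,f):
    s=r.read_state();im=r.camera(name)[:,:,::-1].copy();cv2.imwrite('pics/'+f,im);return s,im
E
python3 - <<'E'
from h import *
C=cam('top');print('cam',C[2])
for n,p,z in(('cover',(202,198),.02),('wing',(202,196),.05),('unit',(325,198),.056),('tw1',(232,240),0),('tw2',(283,240),0)):print(n,ray(C,p,z).round(3))
im=cv2.imread('pics/top0.png')[160:240,160:370]
cv2.imwrite('pics/c.png',cv2.resize(im,None,fx=3.8,fy=3.8,interpolation=cv2.INTER_CUBIC))
E
```

```text
cam [0.40295414 0.02386735 1.16309169]
cover [[0.59  0.151 0.02 ]]
wing [[0.59  0.148 0.05 ]]
unit [[ 0.593 -0.148  0.056]]
tw1 [[0.49  0.074 0.   ]]
tw2 [[ 0.493 -0.053  0.   ]]
```

View pics/c.png

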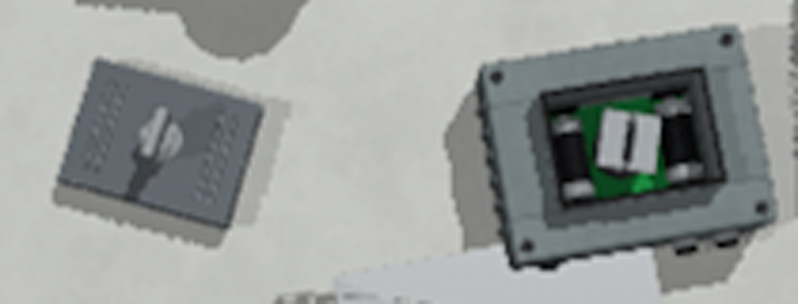

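The cover's long side runs right and slightly down, so its yaw is about -0.25. The unit's yaw is about +0.15, and the slot is a dark line near (628,138) in the crop. I'll bring the hand in from the front with tool x facing the robot, which leaves wrist range for the clockwise turn.

The manual's scale: shifts go in shares of 60 cm and turns go in shares of 2 pi rad. Converting my numbers, 37 cm / 60 = 0.6167, 34 cm / 60 = 0.5667, -1.5 rad / 6.2832 = -0.2387.

>>> {"op": "move_arm", "data": {
  "commands": [
    {"tx": 0.15,"ty": -0.1167,"rz": -0.0239},
    {"tx": 0.25,"ty": -0.2,"rz": -0.0477},
    {"tx": 0.3333,"ty": -0.2667,"rz": -0.0716},
    {"tx": 0.4167,"ty": -0.3333,"rz": -0.0955},
    {"tx": 0.5,"ty": -0.4,"rz": -0.1194},
    {"tx": 0.5667,"ty": -0.45,"rz": -0.1432},
    {"tx": 0.6167,"ty": -0.4833,"rz": -0.1671},
    {"tx": 0.6167,"ty": -0.4833,"rz": -0.191},
    {"tx": 0.6167,"ty": -0.4833,"rz": -0.2149},
    {"tx": 0.6167,"ty": -0.4833,"rz": -0.2387},
    {"tx": 0.6167,"ty": -0.4833,"rz": -0.2626},
    {"tx": 0.6167,"ty": -0.4833,"rz": -0.2865}
  ]
}}

```text
validation failed for argument at $.co...
```

Scaled: 37 cm / 60 = 0.6167, 34 cm / 60 = 0.5667, -1.8 rad / 6.2832 = -0.2865.

>>> {"op": "move_arm", "data": {
  "commands": [
    {"tx": 0.15,"ty": -0.1167,"tz": 0,"rx": 0,"ry": 0,"rz": -0.0239},
    {"tx": 0.25,"ty": -0.2,"tz": 0,"rx": 0,"ry": 0,"rz": -0.0477},
    {"tx": 0.3333,"ty": -0.2667,"tz": 0,"rx": 0,"ry": 0,"rz": -0.0716},
    {"tx": 0.4167,"ty": -0.3333,"tz": 0,"rx": 0,"ry": 0,"rz": -0.0955},
    {"tx": 0.5,"ty": -0.4,"tz": 0,"rx": 0,"ry": 0,"rz": -0.1194},
    {"tx": 0.5667,"ty": -0.45,"tz": 0,"rx": 0,"ry": 0,"rz": -0.1432},
    {"tx": 0.6167,"ty": -0.4833,"tz": 0,"rx": 0,"ry": 0,"rz": -0.1671},
    {"tx": 0.6167,"ty": -0.4833,"tz": 0,"rx": 0,"ry": 0,"rz": -0.191},
    {"tx": 0.6167,"ty": -0.4833,"tz": 0,"rx": 0,"ry": 0,"rz": -0.2149},
    {"tx": 0.6167,"ty": -0.4833,"tz": 0,"rx": 0,"ry": 0,"rz": -0.2387},
    {"tx": 0.6167,"ty": -0.4833,"tz": 0,"rx": 0,"ry": 0,"rz": -0.2626},
    {"tx": 0.6167,"ty": -0.4833,"tz": 0,"rx": 0,"ry": 0,"rz": -0.2865}
  ]
}}

```text
time_s: 1.3
tcp_pos: [0.4585, -0.197, 0.2311]
eef_rot: [-1.514, -2.752, 0.0]
ft_force: [-0.3, 0.6, 0.0]
finger_gap: 0.0854
finger_force: 0.0
```

Scaled: 13.7 cm / 60 = 0.2283, 9 cm / 60 = 0.15, -0.57 rad / 6.2832 = -0.0907.

>>> {"op": "move_arm", "data": {
  "commands": [
    {"tx": -0.0167,"ty": 0.075,"tz": 0.0167,"rx": 0,"ry": 0,"rz": -0.0239},
    {"tx": -0.0333,"ty": 0.15,"tz": 0.0333,"rx": 0,"ry": 0,"rz": -0.0477},
    {"tx": -0.0467,"ty": 0.2283,"tz": 0.05,"rx": 0,"ry": 0,"rz": -0.0716},
    {"tx": -0.0467,"ty": 0.2283,"tz": 0.05,"rx": 0,"ry": 0,"rz": -0.0907},
    {"tx": -0.0467,"ty": 0.2283,"tz": 0.05,"rx": 0,"ry": 0,"rz": -0.0907},
    {"tx": -0.0467,"ty": 0.2283,"tz": 0.05,"rx": 0,"ry": 0,"rz": -0.0907},
    {"tx": -0.0467,"ty": 0.2283,"tz": 0.05,"rx": 0,"ry": 0,"rz": -0.0907}
  ]
}}

```text
time_s: 2.0
tcp_pos: [0.5887, -0.1498, 0.2017]
eef_rot: [0.697, 3.063, -0.0]
ft_force: [-0.3, -0.9, 1.1]
finger_gap: 0.0851
finger_force: 0.0
```

```bash
python3 - <<'E'
from h import *
s,im=shot('wrist','u1.png');np.save('u1.npy',np.r_[s['tcp_pos'],s['eef_rot']]);print(s['tcp_pos'],s['eef_rot'],s['qpos'],np.abs(s['qvel']).max())
E
```

```text
[ 0.58871179 -0.14982801  0.20168536] [ 6.96764091e-01  3.06306627e+00 -2.69403050e-04] [-3.57849869e-01  4.96090915e-01  1.63791135e+00 -1.57011596e-04
  1.00729155e+00 -1.48122877e+00] 0.01235621386819362
```

View pics/u1.png

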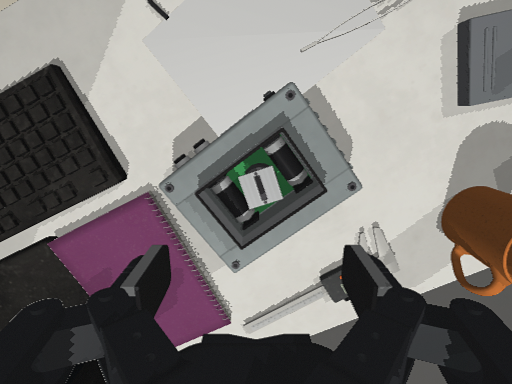

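The wrist view shows the unit deck at (260,180), collar corners near (282,128), (326,188), (241,247) and (196,192), and the slot in the white receptacle at (262,186).

```bash
python3 - <<'E'
from h import *
im=cv2.imread('pics/u1.png');v=np.load('u1.npy');C=cam('wrist',dict(tcp_pos=v[:3],eef_rot=v[3:]))
hsv=cv2.cvtColor(im,cv2.COLOR_BGR2HSV)
for p in((230,120+60),(215,175),(250,255),(262,186),(330,160),(300,235),(243,180),(400,100),(258,245)):print(p,im[p[1],p[0]],hsv[p[1],p[0]])
E
python3 - <<'E'
import cv2
im=cv2.imread('pics/u1.png')[75:275,150:370]
cv2.imwrite('pics/u1c.png',cv2.resize(im,None,fx=3,fy=3,interpolation=cv2.INTER_NEAREST))
E
```

```text
(230, 180) [93 92 94] [165   5  94]
(215, 175) [77 77 75] [90  7 77]
(250, 255) [146 148 140] [ 83  14 148]
(262, 186) [38 37 37] [120   7  38]
(330, 160) [137 139 133] [ 80  11 139]
(300, 235) [203 211 213] [ 24  12 213]
(243, 180) [181 181 180] [ 90   1 181]
(400, 100) [198 205 206] [ 26  10 206]
(258, 245) [144 144 138] [ 90  11 144]
```

View pics/u1c.png

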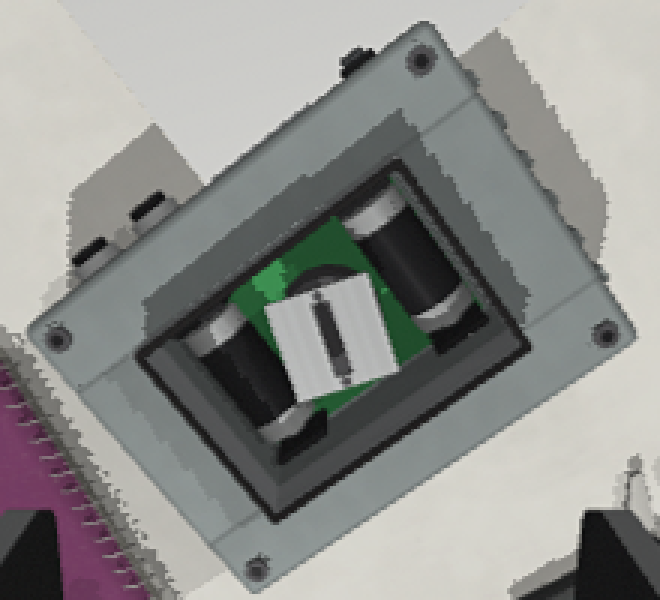

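```bash
python3 - <<'E'
from h import *
v=np.load('u1.npy');C=cam('wrist',dict(tcp_pos=v[:3],eef_rot=v[3:]))
def rep(n,q,z):
    p=np.array(q)/3.-1/3+[150,75];P=ray(C,p,z)[:,:2];c=P.mean(0)
    L=[np.linalg.norm(P[i]-P[(i+1)%4]) for i in range(4)]
    e=P[1]-P[0]+P[2]-P[3]; f=P[2]-P[1]+P[3]-P[0]
    print(n,c.round(4),'sides',np.round(L,4),'yaws',[round(float(np.arctan2(k[1],k[0])),3) for k in(e,f)])
rep('rim',[(398,158),(530,348),(277,522),(136,354)],.076)
rep('deck',[(427,20),(637,333),(255,593),(27,330)],.055)
rep('screw',[(421,61),(607,335),(257,570),(58,340)],.057)
rep('recept',[(265,305),(371,273),(400,370),(296,403)],.059)
S=ray(C,np.array([(316.5,292),(347,385)])/3.-1/3+[150,75],.059)[:,:2];d=S[1]-S[0];print('slot',S.mean(0),np.linalg.norm(d),np.arctan2(d[1],d[0]))
E
```

```text
rim [ 0.5938 -0.1476] sides [0.0734 0.1018 0.0739 0.1022] yaws [0.191, -1.376]
deck [ 0.5935 -0.1474] sides [0.1252 0.1665 0.1268 0.1657] yaws [0.195, -1.373]
screw [ 0.5944 -0.148 ] sides [0.1102 0.1503 0.1099 0.1502] yaws [0.196, -1.378]
recept [ 0.5944 -0.1477] sides [0.0368 0.0351 0.0375 0.0361] yaws [1.435, -0.154]
slot [ 0.59443756 -0.14810099] 0.03416888105493781 -0.1367931413485252
```

Scaled: -4.5 cm / 60 = -0.075, -2 cm / 60 = -0.0333.

>>> {"op": "move_arm", "data": {
  "commands": [
    {"tx": -0.075,"ty": 0.0333,"tz": -0.0333,"rx": 0,"ry": 0,"rz": 0},
    {"tx": 0,"ty": 0,"tz": 0,"rx": 0,"ry": 0,"rz": 0}
  ]
}}

```text
time_s: 2.25
tcp_pos: [0.6065, -0.155, 0.2115]
eef_rot: [0.686, 3.032, -0.006]
ft_force: [-0.3, -1.4, -0.8]
finger_gap: 0.0853
finger_force: 0.0
```

The two fits of the unit agree: centre (0.594,-0.148), yaw 0.194, slot yaw about -0.146. Next I'll look at the cover.

Scaled: 27.1 cm / 60 = 0.4517, 25 cm / 60 = 0.4167.

>>> {"op": "move_arm", "data": {
  "commands": [
    {"tx": 0.0333,"ty": 0.0667,"tz": 0,"rx": 0,"ry": 0,"rz": 0},
    {"tx": 0.0667,"ty": 0.1417,"tz": 0,"rx": 0,"ry": 0,"rz": 0},
    {"tx": 0.1,"ty": 0.2167,"tz": 0,"rx": 0,"ry": 0,"rz": 0},
    {"tx": 0.1333,"ty": 0.2833,"tz": 0,"rx": 0,"ry": 0,"rz": 0},
    {"tx": 0.1667,"ty": 0.35,"tz": 0,"rx": 0,"ry": 0,"rz": 0},
    {"tx": 0.2,"ty": 0.4167,"tz": 0,"rx": 0,"ry": 0,"rz": 0},
    {"tx": 0.2133,"ty": 0.4517,"tz": 0,"rx": 0,"ry": 0,"rz": 0},
    {"tx": 0.2133,"ty": 0.4517,"tz": 0,"rx": 0,"ry": 0,"rz": 0},
    {"tx": 0.2133,"ty": 0.4517,"tz": 0,"rx": 0,"ry": 0,"rz": 0},
    {"tx": 0.2133,"ty": 0.4517,"tz": 0,"rx": 0,"ry": 0,"rz": 0}
  ]
}}

```text
time_s: 3.25
tcp_pos: [0.59, 0.1491, 0.2015]
eef_rot: [0.694, 3.064, -0.0]
ft_force: [0.5, -0.1, 0.7]
finger_gap: 0.0852
finger_force: 0.0
```

```bash
python3 - <<'E'
from h import *
s,im=shot('wrist','c1.png');np.save('c1.npy',np.r_[s['tcp_pos'],s['eef_rot']]);print(s['tcp_pos'],s['eef_rot'],np.abs(s['qvel']).max())
C=cam('wrist',s);p=proj(C,[.59,.15,.03])[0].astype(int);x,y=max(p[0]-110,0),max(p[1]-95,0);print(x,y)
cv2.imwrite('pics/c1c.png',cv2.resize(im[y:y+190,x:x+220],None,fx=3,fy=3,interpolation=cv2.INTER_NEAREST))
E
```

```text
[0.59002978 0.14909868 0.20150362] [ 6.94042151e-01  3.06368686e+00 -2.64386527e-04] 0.007020008967206894
147 81
```

View pics/c1c.png

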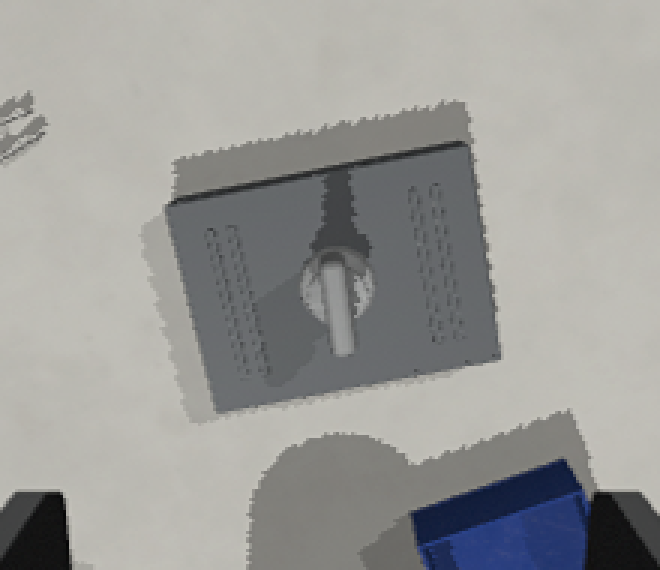

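The crop shows the cover plate corners at (168,206), (468,148), (500,359) and (218,412). The top of the wing runs from (332,263) to (343,355).

```bash
python3 - <<'E'
from h import *
v=np.load('c1.npy');C=cam('wrist',dict(tcp_pos=v[:3],eef_rot=v[3:]))
o=[147,81]
P=ray(C,np.array([(168,206),(468,148),(500,359),(218,412)])/3.-1/3+o,.021)[:,:2]
e=P[1]-P[0]+P[2]-P[3]; f=P[2]-P[1]+P[3]-P[0]
print('plate',P.mean(0).round(4),[np.linalg.norm(P[i]-P[(i+1)%4]).round(4) for i in range(4)],np.arctan2(e[1],e[0]),np.arctan2(f[1],f[0]))
S=ray(C,np.array([(332.5,263),(343.5,355)])/3.-1/3+o,.059)[:,:2];d=S[1]-S[0];print('wing',S.mean(0).round(4),np.linalg.norm(d),np.arctan2(d[1],d[0]))
a=2*np.arctan2(v[4],v[3]);print('psi',a)
im=cv2.imread('pics/c1.png')
# bright wing top mask
g=cv2.cvtColor(im,cv2.COLOR_BGR2GRAY)[165:204,247:275];print(g[::2,::1])
E
```

```text
plate [0.5921 0.1519] [np.float64(0.1114), np.float64(0.0816), np.float64(0.1121), np.float64(0.0825)] 1.318027352708737 -0.25190248292280243
wing [0.5917 0.1517] 0.03214033828802606 -0.32670383444061885
psi 2.696036545167728
[[105 106 105 108  85  81  88  87  80  69  67  68  69  82 102 106  97  90
   89  86  75  68  65  97 106 105 105 105]
 [105 107  85  79  92 107  88  65  64  66  67  70  69  69  74 102 111 111
  110 105  92  83  99 106 106 105 105 105]
 [105  90  96 103 106 110  87  90 109 113 113 117 116 112  83  95 106 107
  107 106 105  99  91  95 103 105 105 106]
 [ 94 117 137 115 104 109  99 122 143 150 150 149 146 136 116  89  93  94
   92 101 102 102 141 113  94 103 105 105]
 [102 134 142 141 100 111 110 123 139 150 149 148 148 139 127  95  94  99
  144 141  98 133 154 132 104 103 105 105]
 [124 143 144 114 128 142 125 116 133 147 150 148 150 143 130  95  95 100
  146 162 158 123 140 153 107  95 105 106]
 [119 142 144 145 146 146 147 113 123 143 149 149 149 145 134 112  90  94
  147 161 160 146 111 141 129 107 105 105]
 [114 143 123 135 145 144 147 122 125 141 151 150 149 1
[... 766 characters left out ...]
 98  97  98  98  96  97  96 104 108  94 118 142 156 154 151 149 138 123
   93 101 107 107 106 106 107 107 106 107]
 [ 98  98  97  97 105 108 108 108 107  97 111 135 154 156 152 151 142 130
   95  98 107 107 106 107 106 107 106 106]
 [ 98  97  99  98  97 105 107 107 108 108  88 122 149 157 155 154 146 133
  107 103 108 106 107 107 107 107 107 106]
 [ 98  98  98  97 105 108 108 107 107 107 105 110 124 137 133 124  97 100
  106 107 107 106 106 107 107 107 107 107]
 [ 99  98  98 104 108 107 109 107 108 108 107 107 107 107 106 107 107 107
  107 107 107 106 106 107 107 106 107 107]
 [106 108 108 109 108 108 108 108 107 107 108 107 108 108 107 108 107 107
  108 108 107 107 107 107 108 108 106 106]]
```

Scaled: 16.6 cm / 60 = 0.2767, 16 cm / 60 = 0.2667, -0.119 rad / 6.2832 = -0.0189.

>>> {"op": "move_arm", "data": {
  "commands": [
    {"tx": 0,"ty": 0.006,"tz": 0.0667,"rx": 0,"ry": 0,"rz": -0.0189},
    {"tx": 0,"ty": 0.006,"tz": 0.1333,"rx": 0,"ry": 0,"rz": -0.0189},
    {"tx": 0,"ty": 0.006,"tz": 0.2,"rx": 0,"ry": 0,"rz": -0.0189},
    {"tx": 0,"ty": 0.006,"tz": 0.2417,"rx": 0,"ry": 0,"rz": -0.0189},
    {"tx": 0,"ty": 0.006,"tz": 0.2667,"rx": 0,"ry": 0,"rz": -0.0189},
    {"tx": 0,"ty": 0.006,"tz": 0.2767,"rx": 0,"ry": 0,"rz": -0.0189},
    {"tx": 0,"ty": 0.006,"tz": 0.2767,"rx": 0,"ry": 0,"rz": -0.0189},
    {"tx": 0,"ty": 0.006,"tz": 0.2767,"rx": 0,"ry": 0,"rz": -0.0189}
  ],
  "fingers": 0.4,
  "force": 40
}}

```text
time_s: 4.1
tcp_pos: [0.5923, 0.1534, 0.0365]
eef_rot: [0.508, 3.098, 0.001]
ft_force: [0.4, 0.8, 0.5]
finger_gap: 0.0517
finger_force: 0.0
```

>>> {"op": "move_arm", "data": {
  "commands": [
    {"tx": 0,"ty": 0,"tz": 0,"rx": 0,"ry": 0,"rz": 0},
    {"tx": 0,"ty": 0,"tz": 0,"rx": 0,"ry": 0,"rz": 0},
    {"tx": 0,"ty": 0,"tz": 0,"rx": 0,"ry": 0,"rz": 0},
    {"tx": 0,"ty": 0,"tz": 0,"rx": 0,"ry": 0,"rz": 0},
    {"tx": 0,"ty": 0,"tz": 0,"rx": 0,"ry": 0,"rz": 0},
    {"tx": 0,"ty": 0,"tz": 0,"rx": 0,"ry": 0,"rz": 0},
    {"tx": 0,"ty": 0,"tz": 0,"rx": 0,"ry": 0,"rz": 0},
    {"tx": 0,"ty": 0,"tz": 0,"rx": 0,"ry": 0,"rz": 0}
  ],
  "fingers": 1,
  "force": 60
}}

```text
time_s: 4.9
tcp_pos: [0.5919, 0.1536, 0.0354]
eef_rot: [0.508, 3.1, 0.0]
ft_force: [2.3, 0.4, 1.9]
finger_gap: 0.0169
finger_force: 58.6
```

The gap reads 17 mm, not 9, so the tips are probably on the 16 mm plunger below the wing. I'll reopen, go up and grip again.

Scaled: -0.5 cm / 60 = -0.0083.

>>> {"op": "move_arm", "data": {
  "commands": [
    {"tx": 0,"ty": 0,"tz": 0,"rx": 0,"ry": 0,"rz": 0},
    {"tx": 0,"ty": 0,"tz": 0,"rx": 0,"ry": 0,"rz": 0},
    {"tx": 0,"ty": 0,"tz": 0,"rx": 0,"ry": 0,"rz": 0},
    {"tx": 0,"ty": 0,"tz": -0.0083,"rx": 0,"ry": 0,"rz": 0},
    {"tx": 0,"ty": 0,"tz": -0.0083,"rx": 0,"ry": 0,"rz": 0},
    {"tx": 0,"ty": 0,"tz": -0.0083,"rx": 0,"ry": 0,"rz": 0}
  ],
  "fingers": 0.6
}}

```text
time_s: 5.5
tcp_pos: [0.5916, 0.1535, 0.0405]
eef_rot: [0.508, 3.1, -0.0]
ft_force: [0.1, 0.4, 0.2]
finger_gap: 0.0345
finger_force: 0.0
```

>>> {"op": "move_arm", "data": {
  "commands": [
    {"tx": 0,"ty": 0,"tz": 0,"rx": 0,"ry": 0,"rz": 0},
    {"tx": 0,"ty": 0,"tz": 0,"rx": 0,"ry": 0,"rz": 0},
    {"tx": 0,"ty": 0,"tz": 0,"rx": 0,"ry": 0,"rz": 0},
    {"tx": 0,"ty": 0,"tz": 0,"rx": 0,"ry": 0,"rz": 0},
    {"tx": 0,"ty": 0,"tz": 0,"rx": 0,"ry": 0,"rz": 0},
    {"tx": 0,"ty": 0,"tz": 0,"rx": 0,"ry": 0,"rz": 0},
    {"tx": 0,"ty": 0,"tz": 0,"rx": 0,"ry": 0,"rz": 0}
  ],
  "fingers": 1,
  "force": 60
}}

```text
time_s: 6.2
tcp_pos: [0.5916, 0.1535, 0.0403]
eef_rot: [0.508, 3.1, -0.0]
ft_force: [-0.4, 0.3, 1.5]
finger_gap: 0.0074
finger_force: 60.4
```

Scaled: -28.5 cm / 60 = -0.475, -26 cm / 60 = -0.4333, -0.446 rad / 6.2832 = -0.071.

>>> {"op": "move_arm", "data": {
  "commands": [
    {"tx": 0,"ty": 0,"tz": -0.0333,"rx": 0,"ry": 0,"rz": 0},
    {"tx": 0,"ty": 0,"tz": -0.0833,"rx": 0,"ry": 0,"rz": 0},
    {"tx": 0,"ty": 0,"tz": -0.1333,"rx": 0,"ry": 0,"rz": 0},
    {"tx": -0.0167,"ty": -0.05,"tz": -0.1667,"rx": 0,"ry": 0,"rz": -0.008},
    {"tx": -0.0333,"ty": -0.1083,"tz": -0.1667,"rx": 0,"ry": 0,"rz": -0.0239},
    {"tx": -0.0583,"ty": -0.1667,"tz": -0.1667,"rx": 0,"ry": 0,"rz": -0.0398},
    {"tx": -0.0833,"ty": -0.2333,"tz": -0.1667,"rx": 0,"ry": 0,"rz": -0.0557},
    {"tx": -0.105,"ty": -0.3,"tz": -0.1667,"rx": 0,"ry": 0,"rz": -0.071},
    {"tx": -0.1267,"ty": -0.3667,"tz": -0.1667,"rx": 0,"ry": 0,"rz": -0.071},
    {"tx": -0.1483,"ty": -0.4333,"tz": -0.1667,"rx": 0,"ry": 0,"rz": -0.071},
    {"tx": -0.1633,"ty": -0.475,"tz": -0.1667,"rx": 0,"ry": 0,"rz": -0.071},
    {"tx": -0.1633,"ty": -0.475,"tz": -0.1667,"rx": 0,"ry": 0,"rz": -0.071}
  ]
}}

```text
time_s: 7.4
tcp_pos: [0.5932, -0.1511, 0.1398]
eef_rot: [0.185, -3.136, 0.001]
ft_force: [1.2, 1.1, -2.2]
finger_gap: 0.0077
finger_force: 60.0
```

>>> {"op": "move_arm", "data": {
  "commands": [
    {"tx": 0,"ty": 0,"tz": 0,"rx": 0,"ry": 0,"rz": 0},
    {"tx": 0,"ty": 0,"tz": 0,"rx": 0,"ry": 0,"rz": 0},
    {"tx": 0,"ty": 0,"tz": 0,"rx": 0,"ry": 0,"rz": 0}
  ]
}}

```text
time_s: 7.7
tcp_pos: [0.5935, -0.1467, 0.1402]
eef_rot: [0.192, -3.135, -0.0]
ft_force: [0.3, 0.2, -2.7]
finger_gap: 0.0075
finger_force: 60.0
```

```bash
python3 - <<'E'
from h import *
s,im=shot('wrist','h1.png');np.save('h1.npy',np.r_[s['tcp_pos'],s['eef_rot']]);print(s['tcp_pos'],s['eef_rot'],s['qpos'],s['ft_force'])
cv2.imwrite('pics/h1c.png',cv2.resize(im[70:290,100:420],None,fx=2.5,fy=2.5,interpolation=cv2.INTER_NEAREST))
E
```

```text
[ 0.5935083  -0.14671584  0.14023736] [ 1.92324308e-01 -3.13544663e+00 -1.49580247e-04] [-3.50336599e-01  5.72593873e-01  1.68685517e+00 -1.81001150e-05
  8.82413666e-01 -2.04364537e+00] [ 0.34178394  0.15140659 -2.65533554]
```

View pics/h1c.png

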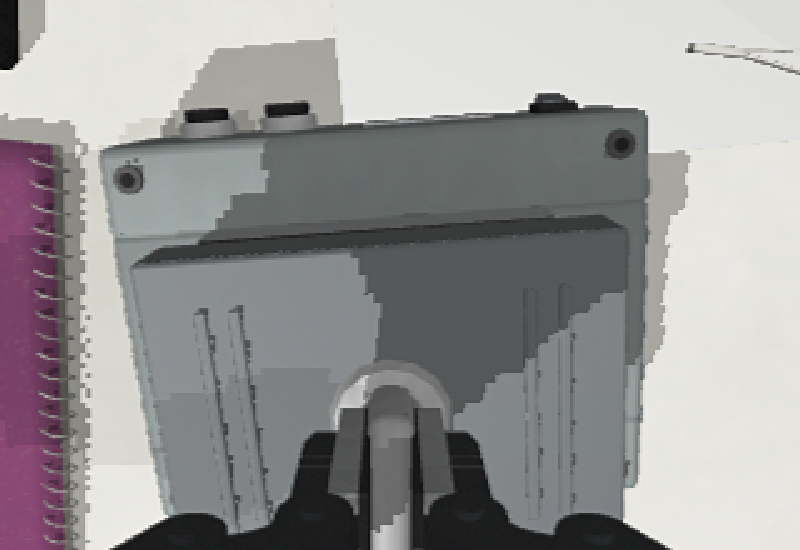

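The held cover's near edge runs from (132,267) to (627,228) in the crop. The unit's near screws are at (128,180) and (620,144).

```bash
python3 - <<'E'
from h import *
v=np.load('h1.npy');C=cam('wrist',dict(tcp_pos=v[:3],eef_rot=v[3:]))
f=lambda q,z:ray(C,np.array(q)/2.5-.3+[100,70],z)[:,:2]
for n,q,z,o in(('cover',[(132,267),(627,228)],.121,.0418),('screws',[(128,180),(620,144)],.057,.055)):
    P=f(q,z);d=P[0]-P[1];L=np.linalg.norm(d);d/=L   # image left = world -y
    x=np.array([-d[1],d[0]]);x*=np.sign(x[0]);print(n,L,'yaw',np.arctan2(x[1],x[0]),'centre',P.mean(0)+o*x)
print('psi-pi',2*np.arctan2(v[4],v[3])+np.pi)
E
```

```text
cover 0.11210788514164982 yaw 0.20227565245603532 centre [ 0.59432145 -0.14624084]
screws 0.1501706435697157 yaw 0.19433382116106895 centre [ 0.59446786 -0.14811774]
psi-pi 0.12252394692952295
```

Scaled: 2.7 cm / 60 = 0.045, -0.17 cm / 60 = -0.0028, 0.006 rad / 6.2832 = 0.001.

>>> {"op": "move_arm", "data": {
  "commands": [
    {"tx": 0,"ty": -0.0028,"tz": 0.0083,"rx": 0,"ry": 0,"rz": 0.001},
    {"tx": 0,"ty": -0.0028,"tz": 0.02,"rx": 0,"ry": 0,"rz": 0.001},
    {"tx": 0,"ty": -0.0028,"tz": 0.03,"rx": 0,"ry": 0,"rz": 0.001},
    {"tx": 0,"ty": -0.0028,"tz": 0.035,"rx": 0,"ry": 0,"rz": 0.001},
    {"tx": 0,"ty": -0.0028,"tz": 0.0383,"rx": 0,"ry": 0,"rz": 0.001},
    {"tx": 0,"ty": -0.0028,"tz": 0.0417,"rx": 0,"ry": 0,"rz": 0.001},
    {"tx": 0,"ty": -0.0028,"tz": 0.045,"rx": 0,"ry": 0,"rz": 0.001},
    {"tx": 0,"ty": -0.0028,"tz": 0.045,"rx": 0,"ry": 0,"rz": 0.001}
  ]
}}

```text
time_s: 8.55
tcp_pos: [0.5937, -0.1495, 0.1131]
eef_rot: [0.181, -3.136, 0.0]
ft_force: [0.6, 0.2, -2.4]
finger_gap: 0.0076
finger_force: 60.0
```

Scaled: 0.8 cm / 60 = 0.0133, 0.6 cm / 60 = 0.01.

>>> {"op": "move_arm", "data": {
  "commands": [
    {"tx": 0,"ty": 0,"tz": 0.0033,"rx": 0,"ry": 0,"rz": 0},
    {"tx": 0,"ty": 0,"tz": 0.0067,"rx": 0,"ry": 0,"rz": 0},
    {"tx": 0,"ty": 0,"tz": 0.01,"rx": 0,"ry": 0,"rz": 0},
    {"tx": 0,"ty": 0,"tz": 0.0133,"rx": 0,"ry": 0,"rz": 0},
    {"tx": 0,"ty": 0,"tz": 0.0133,"rx": 0,"ry": 0,"rz": 0}
  ]
}}

```text
time_s: 9.05
tcp_pos: [0.5936, -0.1495, 0.1049]
eef_rot: [0.181, -3.136, -0.0]
ft_force: [0.2, -0.0, -3.2]
finger_gap: 0.0072
finger_force: 60.0
```

Scaled: 0.75 cm / 60 = 0.0125, 0.6 cm / 60 = 0.01.

>>> {"op": "move_arm", "data": {
  "commands": [
    {"tx": 0,"ty": 0,"tz": 0.0033,"rx": 0,"ry": 0,"rz": 0},
    {"tx": 0,"ty": 0,"tz": 0.0067,"rx": 0,"ry": 0,"rz": 0},
    {"tx": 0,"ty": 0,"tz": 0.01,"rx": 0,"ry": 0,"rz": 0},
    {"tx": 0,"ty": 0,"tz": 0.0125,"rx": 0,"ry": 0,"rz": 0},
    {"tx": 0,"ty": 0,"tz": 0.0125,"rx": 0,"ry": 0,"rz": 0},
    {"tx": 0,"ty": 0,"tz": 0.0125,"rx": 0,"ry": 0,"rz": 0},
    {"tx": 0,"ty": 0,"tz": 0.0125,"rx": 0,"ry": 0,"rz": 0}
  ]
}}

```text
time_s: 9.75
tcp_pos: [0.5937, -0.1495, 0.098]
eef_rot: [-0.181, 3.136, -0.0]
ft_force: [-1.6, 0.7, 0.8]
finger_gap: 0.0072
finger_force: 60.5
```

Scaled: 0.2 cm / 60 = 0.0033, 0.14 cm / 60 = 0.0023, 0.26 rad / 6.2832 = 0.0414.

>>> {"op": "move_arm", "data": {
  "commands": [
    {"tx": 0,"ty": 0,"tz": 0,"rx": 0,"ry": 0,"rz": 0.0111},
    {"tx": 0,"ty": 0,"tz": 0,"rx": 0,"ry": 0,"rz": 0.0223},
    {"tx": 0,"ty": 0,"tz": 0,"rx": 0,"ry": 0,"rz": 0.0318},
    {"tx": 0,"ty": 0,"tz": 0,"rx": 0,"ry": 0,"rz": 0.0414},
    {"tx": 0,"ty": 0,"tz": 0,"rx": 0,"ry": 0,"rz": 0.0414},
    {"tx": 0,"ty": 0,"tz": 0.0012,"rx": 0,"ry": 0,"rz": 0.0414},
    {"tx": 0,"ty": 0,"tz": 0.0023,"rx": 0,"ry": 0,"rz": 0.0414},
    {"tx": 0,"ty": 0,"tz": 0.0033,"rx": 0,"ry": 0,"rz": 0.0414},
    {"tx": 0,"ty": 0,"tz": 0.0033,"rx": 0,"ry": 0,"rz": 0.0414}
  ]
}}

```text
time_s: 10.65
tcp_pos: [0.5938, -0.1493, 0.0959]
eef_rot: [0.226, 3.133, 0.0]
ft_force: [-1.3, 4.4, 3.8]
finger_gap: 0.0074
finger_force: 61.0
```

Scaled: 0.3 cm / 60 = 0.005, 0.05 cm / 60 = 0.0008.

>>> {"op": "move_arm", "data": {
  "commands": [
    {"tx": 0,"ty": 0.0008,"tz": 0.0017,"rx": 0,"ry": 0,"rz": 0},
    {"tx": 0,"ty": 0.0008,"tz": 0.0033,"rx": 0,"ry": 0,"rz": 0},
    {"tx": 0,"ty": 0.0008,"tz": 0.005,"rx": 0,"ry": 0,"rz": 0},
    {"tx": 0,"ty": 0.0008,"tz": 0.005,"rx": 0,"ry": 0,"rz": 0}
  ]
}}

```text
time_s: 11.05
tcp_pos: [0.5938, -0.1491, 0.0931]
eef_rot: [0.226, 3.133, -0.001]
ft_force: [-2.7, 3.3, 6.3]
finger_gap: 0.0075
finger_force: 61.3
```

Force tracks the spring alone, so the bar is in the slot. I'll press on until it's through.

Scaled: 0.5 cm / 60 = 0.0083, 0.4 cm / 60 = 0.0067.

>>> {"op": "move_arm", "data": {
  "commands": [
    {"tx": 0,"ty": 0.0005,"tz": 0.0017,"rx": 0,"ry": 0,"rz": 0},
    {"tx": 0,"ty": 0.0005,"tz": 0.0033,"rx": 0,"ry": 0,"rz": 0},
    {"tx": 0,"ty": 0.0005,"tz": 0.005,"rx": 0,"ry": 0,"rz": 0},
    {"tx": 0,"ty": 0.0005,"tz": 0.0067,"rx": 0,"ry": 0,"rz": 0},
    {"tx": 0,"ty": 0.0005,"tz": 0.0083,"rx": 0,"ry": 0,"rz": 0},
    {"tx": 0,"ty": 0.0005,"tz": 0.0083,"rx": 0,"ry": 0,"rz": 0},
    {"tx": 0,"ty": 0.0005,"tz": 0.0083,"rx": 0,"ry": 0,"rz": 0}
  ]
}}

```text
time_s: 11.75
tcp_pos: [0.5939, -0.1491, 0.0883]
eef_rot: [0.226, 3.133, -0.001]
ft_force: [-3.2, 1.6, 8.5]
finger_gap: 0.0075
finger_force: 61.6
```

Scaled: 0.06 cm / 60 = 0.001, 0.3 rad / 6.2832 = 0.0477.

>>> {"op": "move_arm", "data": {
  "commands": [
    {"tx": 0,"ty": 0,"tz": 0.001,"rx": 0,"ry": 0,"rz": 0},
    {"tx": 0,"ty": 0,"tz": 0.001,"rx": 0,"ry": 0,"rz": 0.008},
    {"tx": 0,"ty": 0,"tz": 0.001,"rx": 0,"ry": 0,"rz": 0.0159},
    {"tx": 0,"ty": 0,"tz": 0.001,"rx": 0,"ry": 0,"rz": 0.0255},
    {"tx": 0,"ty": 0,"tz": 0.001,"rx": 0,"ry": 0,"rz": 0.035},
    {"tx": 0,"ty": 0,"tz": 0.001,"rx": 0,"ry": 0,"rz": 0.0477},
    {"tx": 0,"ty": 0,"tz": 0.001,"rx": 0,"ry": 0,"rz": 0.0477}
  ]
}}

```text
time_s: 12.45
tcp_pos: [0.594, -0.1487, 0.0878]
eef_rot: [0.696, 3.063, -0.0]
ft_force: [-2.9, 4.0, 9.4]
finger_gap: 0.0074
finger_force: 61.7
```

```bash
python3 - <<'E'
from h import *
s=r.read_state();print(s['tcp_pos'],2*np.arctan2(s['eef_rot'][1],s['eef_rot'][0])-np.pi,s['ft_force'],s['wrist_torque'],s['qpos'][5])
E
```

```text
[ 0.59399545 -0.14867729  0.08783426] -0.4469982415596938 [-2.88939327  4.01080065  9.35195128] [ 0.84882017  0.43948297 -0.06085858] -1.476907521671218
```

It turns freely. I'll keep turning clockwise.

Scaled: 1.15 rad / 6.2832 = 0.183.

>>> {"op": "move_arm", "data": {
  "commands": [
    {"tx": 0,"ty": 0,"tz": 0,"rx": 0,"ry": 0,"rz": 0.0159},
    {"tx": 0,"ty": 0,"tz": 0,"rx": 0,"ry": 0,"rz": 0.0318},
    {"tx": 0,"ty": 0,"tz": 0,"rx": 0,"ry": 0,"rz": 0.0477},
    {"tx": 0,"ty": 0,"tz": 0,"rx": 0,"ry": 0,"rz": 0.0637},
    {"tx": 0,"ty": 0,"tz": 0,"rx": 0,"ry": 0,"rz": 0.0796},
    {"tx": 0,"ty": 0,"tz": 0,"rx": 0,"ry": 0,"rz": 0.0955},
    {"tx": 0,"ty": 0,"tz": 0,"rx": 0,"ry": 0,"rz": 0.1114},
    {"tx": 0,"ty": 0,"tz": 0,"rx": 0,"ry": 0,"rz": 0.1273},
    {"tx": 0,"ty": 0,"tz": 0,"rx": 0,"ry": 0,"rz": 0.1432},
    {"tx": 0,"ty": 0,"tz": 0,"rx": 0,"ry": 0,"rz": 0.1592},
    {"tx": 0,"ty": 0,"tz": 0,"rx": 0,"ry": 0,"rz": 0.1751},
    {"tx": 0,"ty": 0,"tz": 0,"rx": 0,"ry": 0,"rz": 0.183}
  ]
}}

```text
time_s: 13.65
tcp_pos: [0.5954, -0.1479, 0.0882]
eef_rot: [2.25, 2.189, 0.005]
ft_force: [5.4, 12.0, 8.3]
finger_gap: 0.0074
finger_force: 61.6
```

```bash
cat > st.py <<'E'
from h import *
s=r.read_state();print(s['tcp_pos'],'wing yaw',2*np.arctan2(s['eef_rot'][1],s['eef_rot'][0])-np.pi,s['ft_force'],s['wrist_torque'],s['qpos'][5])
E
python3 st.py
```

```text
[ 0.59539335 -0.14787867  0.08817841] wing yaw -1.5981735230414467 [ 5.4476269  11.99457811  8.31165048] [ 2.16012038 -0.9074596   0.06263523] -0.32590364878305983
```

Scaled: 0.1 cm / 60 = 0.0017, 0.03 cm / 60 = 0.0005, 0.118 rad / 6.2832 = 0.0188.

>>> {"op": "move_arm", "data": {
  "commands": [
    {"tx": 0.0017,"ty": 0.0005,"tz": 0,"rx": 0,"ry": 0,"rz": 0},
    {"tx": 0.0017,"ty": 0.0005,"tz": 0,"rx": 0,"ry": 0,"rz": 0.0064},
    {"tx": 0.0017,"ty": 0.0005,"tz": 0,"rx": 0,"ry": 0,"rz": 0.0127},
    {"tx": 0.0017,"ty": 0.0005,"tz": 0,"rx": 0,"ry": 0,"rz": 0.0188},
    {"tx": 0.0017,"ty": 0.0005,"tz": 0,"rx": 0,"ry": 0,"rz": 0.0188}
  ]
}}

```text
time_s: 14.15
tcp_pos: [0.5957, -0.1477, 0.0882]
eef_rot: [2.372, 2.055, 0.004]
ft_force: [4.2, 5.3, 8.1]
finger_gap: 0.0072
finger_force: 61.6
```

```bash
python3 st.py
```

```text
[ 0.59570343 -0.14770845  0.08824947] wing yaw -1.7137102705989098 [4.24971295 5.33004722 8.10462683] [ 1.1442054  -0.5861775   0.01368604] -0.20861481289154668
```

Scaled: 0.05 rad / 6.2832 = 0.008.

>>> {"op": "move_arm", "data": {
  "commands": [
    {"tx": 0,"ty": 0,"tz": 0,"rx": 0,"ry": 0,"rz": 0.0048},
    {"tx": 0,"ty": 0,"tz": 0,"rx": 0,"ry": 0,"rz": 0.008},
    {"tx": 0,"ty": 0,"tz": 0,"rx": 0,"ry": 0,"rz": 0.008}
  ]
}}

```text
time_s: 14.45
tcp_pos: [0.5957, -0.1477, 0.0883]
eef_rot: [2.422, 1.996, 0.004]
ft_force: [4.4, 5.4, 9.1]
finger_gap: 0.0076
finger_force: 61.6
```

```bash
python3 st.py
```

```text
[ 0.59573851 -0.14769538  0.08825089] wing yaw -1.763012054528528 [4.42415092 5.37153252 9.08006902] [ 1.14694259 -0.66814435 -0.03689348] -0.1592556995320869
```

Scaled: 0.04 rad / 6.2832 = 0.0064.

>>> {"op": "move_arm", "data": {
  "commands": [
    {"tx": 0,"ty": 0,"tz": 0,"rx": 0,"ry": 0,"rz": 0.0048},
    {"tx": 0,"ty": 0,"tz": 0,"rx": 0,"ry": 0,"rz": 0.0064},
    {"tx": 0,"ty": 0,"tz": 0,"rx": 0,"ry": 0,"rz": 0.0064}
  ]
}}

```text
time_s: 14.75
tcp_pos: [0.5956, -0.1477, 0.0883]
eef_rot: [2.461, 1.948, 0.004]
ft_force: [4.2, 6.2, 8.5]
finger_gap: 0.0075
finger_force: 61.6
```

```bash
python3 st.py
```

```text
[ 0.59564994 -0.14773173  0.08825517] wing yaw -1.8026297002738088 [4.22843467 6.21604693 8.49439332] [ 1.14307109 -0.54155912  0.03523294] -0.11961789081915782
```

Scaled: 0.03 rad / 6.2832 = 0.0048.

>>> {"op": "move_arm", "data": {
  "commands": [
    {"tx": 0,"ty": 0,"tz": 0,"rx": 0,"ry": 0,"rz": 0.0032},
    {"tx": 0,"ty": 0,"tz": 0,"rx": 0,"ry": 0,"rz": 0.0048},
    {"tx": 0,"ty": 0,"tz": 0,"rx": 0,"ry": 0,"rz": 0.0048}
  ]
}}

```text
time_s: 15.05
tcp_pos: [0.5956, -0.1477, 0.0882]
eef_rot: [2.49, 1.911, 0.004]
ft_force: [3.9, 5.9, 8.1]
finger_gap: 0.0077
finger_force: 61.7
```

```bash
python3 st.py
```

```text
[ 0.59560698 -0.14774554  0.08822852] wing yaw -1.8323739501188443 [3.90139537 5.92345986 8.12808351] [ 1.11161767 -0.55810024  0.16263784] -0.08978846163037046
```

Torque is rising near -1.82, where I expect the stop. I'll back off about 0.11 to the groove and let the spring lift the bar.

Scaled: -0.26 cm / 60 = -0.0043, -0.2 cm / 60 = -0.0033, -0.11 rad / 6.2832 = -0.0175.

>>> {"op": "move_arm", "data": {
  "commands": [
    {"tx": 0,"ty": 0,"tz": 0,"rx": 0,"ry": 0,"rz": -0.0095},
    {"tx": 0,"ty": 0,"tz": 0,"rx": 0,"ry": 0,"rz": -0.0175},
    {"tx": 0,"ty": 0,"tz": 0,"rx": 0,"ry": 0,"rz": -0.0175},
    {"tx": 0,"ty": 0,"tz": -0.0017,"rx": 0,"ry": 0,"rz": -0.0175},
    {"tx": 0,"ty": 0,"tz": -0.0033,"rx": 0,"ry": 0,"rz": -0.0175},
    {"tx": 0,"ty": 0,"tz": -0.0043,"rx": 0,"ry": 0,"rz": -0.0175},
    {"tx": 0,"ty": 0,"tz": -0.0043,"rx": 0,"ry": 0,"rz": -0.0175}
  ]
}}

```text
time_s: 15.75
tcp_pos: [0.5955, -0.1477, 0.0907]
eef_rot: [2.381, 2.045, 0.003]
ft_force: [2.0, 6.2, 7.5]
finger_gap: 0.0075
finger_force: 61.3
```

```bash
python3 st.py
```

```text
[ 0.59546344 -0.14769623  0.09066924] wing yaw -1.722275674788193 [1.98018399 6.16173049 7.52232163] [ 1.08219294 -0.60545769  0.06723674] -0.19995025334252775
```

The spring still pushes up at 7.5 mm of press, so the bar is in the groove. Letting go.

Scaled: -12 cm / 60 = -0.2, -8 cm / 60 = -0.1333.

>>> {"op": "move_arm", "data": {
  "commands": [
    {"tx": 0,"ty": 0,"tz": 0,"rx": 0,"ry": 0,"rz": 0},
    {"tx": 0,"ty": 0,"tz": 0,"rx": 0,"ry": 0,"rz": 0},
    {"tx": 0,"ty": 0,"tz": 0,"rx": 0,"ry": 0,"rz": 0},
    {"tx": 0,"ty": 0,"tz": 0,"rx": 0,"ry": 0,"rz": 0},
    {"tx": 0,"ty": 0,"tz": 0,"rx": 0,"ry": 0,"rz": 0},
    {"tx": 0,"ty": 0,"tz": -0.0167,"rx": 0,"ry": 0,"rz": 0},
    {"tx": 0,"ty": 0,"tz": -0.0667,"rx": 0,"ry": 0,"rz": 0},
    {"tx": 0,"ty": 0,"tz": -0.1333,"rx": 0,"ry": 0,"rz": 0},
    {"tx": 0,"ty": 0,"tz": -0.2,"rx": 0,"ry": 0,"rz": 0},
    {"tx": 0,"ty": 0,"tz": -0.2,"rx": 0,"ry": 0,"rz": 0},
    {"tx": 0,"ty": 0,"tz": -0.2,"rx": 0,"ry": 0,"rz": 0}
  ],
  "fingers": 0.4
}}

```text
time_s: 16.85
tcp_pos: [0.5942, -0.1478, 0.2111]
eef_rot: [2.382, 2.045, 0.002]
ft_force: [-0.1, 0.4, -0.8]
finger_gap: 0.0516
finger_force: 0.0
```

```bash
python3 st.py; python3 - <<'E'
from h import *
s,im=shot('wrist','f1.png');np.save('f1.npy',np.r_[s['tcp_pos'],s['eef_rot']])
C=cam('wrist',s);p=proj(C,[.594,-.148,.079])[0].astype(int);x,y=max(p[0]-130,0),max(p[1]-95,0);print(x,y)
cv2.imwrite('pics/f1c.png',cv2.resize(im[y:y+190,x:x+260],None,fx=3,fy=3,interpolation=cv2.INTER_NEAREST))
E
```

```text
[ 0.59423384 -0.14777106  0.21112552] wing yaw -1.722726619836833 [-0.09449005  0.39567807 -0.76958164] [-0.01037423 -0.01877947  0.04526587] -0.19948286345945856
126 90
```

View pics/f1c.png

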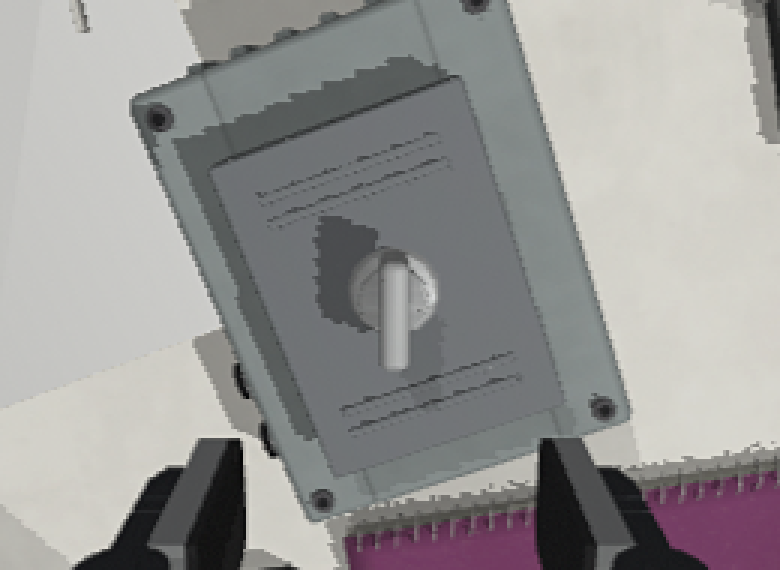

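The cover sits on the collar with plate corners at (212,165), (462,77), (562,405) and (335,475). The wing stands at (395,265)–(396,370), still parallel to the tool.

```bash
python3 - <<'E'
from h import *
v=np.load('f1.npy');C=cam('wrist',dict(tcp_pos=v[:3],eef_rot=v[3:]));f=lambda q,z:ray(C,np.array(q)/3.-1/3+[126,90],z)[:,:2]
P=f([(212,165),(462,77),(562,405),(335,475)],.079);print(P.mean(0),[np.linalg.norm(P[i]-P[i-1]).round(4) for i in range(4)])
for z in(.110,.117):
    S=f([(395.5,265),(395.5,370)],z);d=S[1]-S[0];print(z,S.mean(0),np.linalg.norm(d),np.arctan2(d[1],d[0]))
E
```

```text
[ 0.59452106 -0.14901026] [np.float64(0.1126), np.float64(0.0816), np.float64(0.113), np.float64(0.0814)]
0.11 [ 0.59467054 -0.14938075] 0.03190347656371844 -1.720922010785273
0.117 [ 0.59494045 -0.14726696] 0.03098850213761009 -1.7209220107852705
```

```bash
python3 -c "
from station import r
print(r.close_job())"
```

```text
the job is handed in; nothing more can be done
None
```

I put the cover squarely back on the collar, pushed the fastener through the slot, turned it clockwise about 1.58 rad into the detent, let go and handed the job in; the wrist camera and force readings agree with it being locked, but no verdict was returned.

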